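Stack the evidence markers back on the stowage tray

ROBOT

A 6-joint arm with a two-finger parallel gripper is mounted at the origin on the work surface. World frame = base frame: x ahead of the robot, y to its left, z up, the work surface at z = 0. Lengths are in mm, angles in degrees, forces in N, time in s.
With the tool pointing down it reaches from about 325 to 925 mm from the base axis. Payload 3.1 kg.
Tool frame: the origin (TCP) lies at the very end of the fingers, on their centre line; the grasp point (between the pads) lies grasp_offset behind it (grasp_offset is the distance from the TCP to the grasp point, in mm); z points along the fingers, x is the direction in which the jaws open and shut, and the axes are right-handed (so a half turn about z gives the same grasp; the last joint's range is limited). The gripper opens to 85 mm and grips with 20 to 120 N. Pads are 22 mm wide; open, the fingers measure 114 mm over their backs; the gripper's body (76 mm by 85 mm) begins 54 mm behind the grasp point. The pads swing forward as they close: fully open they stand 13 mm farther back than shut.
Start: joints at [-76.1, 12.427, 92.441, -0, 75.132, -6.429], TCP at [217.148, -586.077, 231.3] pointing down, gripper open.
Joint ranges: [-157.48, 157.48], [-44.54, 120.13], [17.64, 146.25], [-64.5, 244.5], [7.68, 150.69], [-147.95, 147.95]. Speed limits (degrees/s): [159.86, 159.86, 180, 180, 180, 180].

INTERFACE

Orientations are given as [roll, pitch, yaw] about the fixed x, y, z axes, in that order (R = Rz(yaw) Ry(pitch) Rx(roll)).
In Python, from station import * gives the robot as it stands. Calls block until the motion is done:
- goto(position, orientation): joint-space move of the TCP to a pose.
- move_l(position, attitude=None, speed=150): straight line of the TCP; attitude=None keeps the orientation; speed is the mean speed in mm/s.
- move_j(angles): joint-space move.
- grip(opening, squeeze=None): finger opening in mm; squeeze is the grip in N (None keeps the last); returns when the fingers have stopped.
- wait(seconds).
- solve_ik(position, orientation): joint angles nearest the present ones, or None.
- get_obs(): the state.
- get_image(name): name is "scene" or "top" or "wrist"; returns the picture (480x640x3 uint8, red, green, blue); there is no depth.
- get_calibration(name): a dict with "fx", "fy", "cx", "cy" (pixels), "R" (3x3) and "t" (3): a world point X has camera coordinates R X + t; the wrist camera has in their place "mount" (4x4, takes a point from camera to tool coordinates, whose origin is the TCP and whose axes are the tool frame's). Camera axes: x right, y down, z forward; pixel columns grow to the right and rows downward; lengths in mm; the calibration is good to about 2 mm. A picture is of the moment at which its call begins: read the wrist's pose just before it. get_calibration takes no time and is no camera call.
A pose or a line that the arm cannot do raises Unreachable and nothing moves.
- sign_off(): hands the job in, once; it reports no verdict.
Trained networks look in the newest picture that a camera, given by its name, has taken for a name from the list of things; names that differ only in an ending like _2 or _b are one class to them, and where a whole thing is asked for, a point or a joint stands for the part that bears it (a point fixed in the world has none). Each returns a list of dicts, best first, with "score" (0 to 1); they miss things now and then, are a little off and sometimes report something else, mostly with a low value. They report only what shows in the picture. A call takes as long as a camera call. They do not tell look-alikes from the thing itself.
- spot_in(name, camera): "extent" ([centre column, centre row, width, height] in pixels, round what is visible of it).
- regions_of(name, camera): "region" (480x640 bool, what is visible of it) and "extent" ([centre column, centre row, width, height] in pixels, round what is visible of it).
The state is a dict: "t": time; "joint_pos": joint angles; "qvel": joint speeds; "effort": joint torques, N m; "tcp_pos": TCP position; "ee_rot": TCP orientation; "wrist_force": force on the tool from outside, world axes, zero at the start; "moment": the same for the moment, N m; "grip_width": finger opening in mm.
Only numpy, scipy, OpenCV 4.12 (cv2) and the standard library are available. Lean on these libraries where they do the work, as an engineer would, in place of code of your own. Each camera call takes 0.05 s, during which the arm holds its last target.

TASK

Put the three yellow L-shaped evidence markers away on the steel tray as one balanced pile, with the folds on alternating sides. Slide the black-banded one back until its upright leaf is felt to press, firmly (about 8 N for a moment), snug and square against the tray's stop, without pushing the tray along; then set the blue-banded tent over it, fold on the far side, so that the two close up into a square tube; finally stand the red-banded one on top with its fold back over the black one's and its upright leaf pointing up. Keep the edges lined up, set the markers down rather than dropping them, let go, and leave the jar, tape and torch alone.

Things in the scene. Friction and masses are not known exactly. Their poses are not given: they have to be found in the camera images.
- tray: Loose weighted steel tray, 3 kg: plate 180 mm (x) by 140 (y), 8 thick, with a stop along its near (-x) edge, full width, rising to 34 mm above the table. Origin: centre of the underside. The stop's inner face is the plane x = -80 mm of this frame; the plate's top is z = 8 mm. A push of over 10 N may slide the tray.
- marker_black: Yellow L-shaped marker, black band: two equal leaves at 90 deg, each 80 mm long over the fold, 60 wide, 8 thick; 0.08-0.17 kg. Origin: outer edge of the fold, mid-width. One leaf runs along +x (outer face z=0), one along +z (outer face x=0); y along the fold. Starts on the tray as an L: leaf +x flat, leaf +z upright with its back to the stop, 10-35 mm away, slightly askew.
- marker_black_mid (a point): Point 40 mm along x and 40 mm along z from the black marker's origin: middle of the square its leaves half enclose.
- marker_blue: Yellow L-shaped marker, blue band: two equal leaves at 90 deg, each 80 mm long over the fold, 60 wide, 8 thick; 0.08-0.17 kg. Origin: outer edge of the fold, mid-width. One leaf runs along +x (outer face z=0), one along +z (outer face x=0); y along the fold. Starts on the table as a tent: fold on top (62 mm up), leaves sloping down 45 deg, one towards the robot, one away (yaw within 0.45 rad).
- marker_blue_mid (a point): Point 40 mm along x and z from the blue marker's origin. Piled: one leaf lies level on top of the black's upright leaf, the other hangs with its foot on the free end of the black's flat leaf, so its fold is 80 mm farther from the stop and 88 mm higher than the black's. The leaves are interchangeable; a leaf can be pinched by its side edges, 60 mm apart.
- marker_red: Yellow L-shaped marker, red band: two equal leaves at 90 deg, each 80 mm long over the fold, 60 wide, 8 thick; 0.08-0.17 kg. Origin: outer edge of the fold, mid-width. One leaf runs along +x (outer face z=0), one along +z (outer face x=0); y along the fold. Starts on the table as an L: leaf +x flat, pointing away from the robot, leaf +z upright (yaw within 0.5 rad).
- marker_red_mid (a point): Point 40 mm along x and z from the red marker's origin. Piled: it stands as an L on the blue's level leaf, its fold directly above the black fold, 88 mm higher, upright leaf on the stop's side.
- swab_jar: Bystander: jar with white lid, 56 mm across, 75 mm high, beyond the work area. Origin: centre of its underside.
- tape_roll: Bystander: orange roll of tape lying flat, 90 mm across, 25 mm high. Origin: centre of its underside.
- torch: Bystander: black torch lying down, about 135 mm long, 36 mm high. Origin: underside, 3 cm behind the head.
Mind the look-alikes: they are no part of the job. Leave any pink or purple look-alike of the marker_blue alone. Leave any purple look-alike of the marker_red alone.

How it is judged (in metres and radians):
On the way, in this order (a step that is already met when the one before it is completed fails the run):
1. the black-banded marker is pressed snug and square against the tray's stop (marker pressing on the tray with over 6 N while the fingers touch it, gap under 3 mm, within 0.06 rad) (x of marker_black in the frame of tray between -0.084 and -0.077 m and z of marker_black in the frame of tray between 0.005 and 0.011 m and z of marker_black_mid in the frame of tray between 0.044 and 0.052 m and angle between the y axis of marker_black and the y axis of tray, either way round below 0.06 rad and contact force between marker_black and tray above 6 N and contact force between the fingers and marker_black above 0.5 N), for 0.15 s.
2. the blue-banded marker closes over the black one and is let go (x of marker_blue in the frame of marker_black between 0.072 and 0.086 m and y of marker_blue in the frame of marker_black between -0.008 and 0.008 m and z of marker_blue in the frame of marker_black between 0.084 and 0.091 m and z of marker_blue_mid in the frame of marker_black between 0.044 and 0.051 m and angle between the y axis of marker_blue and the y axis of marker_black, either way round below 0.1 rad and contact force between the fingers and marker_blue below 0.05 N), for 0.3 s.
3. the red-banded marker stands on top, fold above the black one's, and is let go (x of marker_red in the frame of marker_black between -0.009 and 0.009 m and y of marker_red in the frame of marker_black between -0.009 and 0.009 m and z of marker_red in the frame of marker_black between 0.084 and 0.092 m and z of marker_red_mid in the frame of marker_black between 0.124 and 0.132 m and angle between the y axis of marker_red and the y axis of marker_black, either way round below 0.12 rad and x of marker_blue in the frame of marker_black between 0.072 and 0.086 m and y of marker_blue in the frame of marker_black between -0.008 and 0.008 m and z of marker_blue in the frame of marker_black between 0.084 and 0.091 m and z of marker_blue_mid in the frame of marker_black between 0.044 and 0.051 m and angle between the y axis of marker_blue and the y axis of marker_black, either way round below 0.1 rad and contact force between the fingers and marker_red below 0.05 N), for 0.3 s.
At the end, for the whole second after the job is handed in: Black within 4 mm of the stop, square within 0.06 rad; blue level over it, closing the tube, within 6 mm along, 8 mm across, 0.10 rad; red standing flat on top, fold above black's within 9 mm, 0.12 rad; all released and at rest (all of step 3 and x of marker_black in the frame of tray between -0.084 and -0.076 m and z of marker_black in the frame of tray between 0.005 and 0.011 m and z of marker_black_mid in the frame of tray between 0.044 and 0.052 m and angle between the y axis of marker_black and the y axis of tray, either way round below 0.06 rad and contact force between the fingers and marker_black below 0.05 N and contact force between the fingers and marker_blue below 0.05 N and linear speed of each of marker_black, marker_blue, marker_red below 0.02 m/s); the robot touches nothing.
It fails at once if the tray is shoved more than 5 mm (distance of tray from where it was at the start of the episode above 0.005 m).
It fails at once if a marker is dropped (falls faster than 0.5 m/s, about 13 mm) ((contact force between the fingers and marker_black below 0.01 N and linear speed of marker_black above 0.5 m/s) or (contact force between the fingers and marker_blue below 0.01 N and linear speed of marker_blue above 0.5 m/s) or (contact force between the fingers and marker_red below 0.01 N and linear speed of marker_red above 0.5 m/s)).
It fails at once if a bystander (jar, tape, torch) is moved more than 20 mm (distance of any of swab_jar, tape_roll, torch from where it was at the start of the episode above 0.02 m).
It also fails if it takes over 61 s, if anything falls off the work surface, if the arm or the gripper's body presses on something with over 40 N, if the wrist force passes 120 N, or if a joint passes its speed limit or range.

## Working session

There is one attempt and no reset: what is moved stays moved. The work goes in short steps, each a Python script; the robot and the scene stay as the last script left them, time stands still between calls to the robot, and variables do not carry over. Pictures are saved under pics/ and viewed, and the job is handed in when it is done.

```bash
ls; mkdir -p pics
python3 - <<'E'
from station import *
import cv2
o=get_obs(); print(o)
for n in ("scene","top"):
    im=get_image(n); cv2.imwrite(f"pics/{n}0.png",im[:,:,::-1]); c=get_calibration(n); print(n,c)
print(get_calibration("wrist"))
try: print(grasp_offset)
except Exception as e: print(e)
E
```

```text
pics
{'t': 0.0, 'joint_pos': array([-7.61013376e+01,  1.24768937e+01,  9.25287543e+01,  1.16469375e-03,
        7.51320501e+01, -6.42845824e+00]), 'qvel': array([-0.08995136,  0.03114816, -0.06743096, -0.09610226,  0.02974485,
        0.01446201]), 'effort': array([ 1.75742556e-03, -3.96842444e+01, -3.03851545e+01,  2.66641860e-05,
        9.73616552e-03, -6.32858033e-06]), 'tcp_pos': array([ 216.9428564 , -585.27098696,  229.9642881 ]), 'ee_rot': array([-1.79983465e+02,  1.36706361e-01, -6.96731598e+01]), 'wrist_force': array([-0.50032746, -1.06518734, -0.15766636]), 'moment': array([ 0.01226699, -0.03378993,  0.01247695]), 'grip_width': 85.36176361951084}
scene {'fx': 447.4738801730591, 'fy': 447.4738801730591, 'cx': 319.3426660306995, 'cy': 245.44971837659565, 'R': array([[ 0.49193882,  0.87053715,  0.01269937],
       [ 0.56450476, -0.30782785, -0.76588276],
       [-0.66282017,  0.38393632, -0.64285483]]), 't': array([-234.4599644 , -303.54011566, 1401.09704901])}
top {'fx': 536.2678800838933, 'fy': 536.2678800838933, 'cx': 324.59328743829406, 'cy': 236.14377833494643, 'R': array([[-0.02861779, -0.99958914, -0.00160601],
       [-0.98409778,  0.02845599, -0.17533344],
       [ 0.1753071 , -0.00343718, -0.9845078 ]]), 't': array([-44.06851098, 599.25223596, 990.1696102 ])}
{'fx': 374.92269867682967, 'fy': 374.92269867682967, 'cx': 317.77814109894706, 'cy': 245.95449251043223, 'mount': array([[ 9.99999625e-01,  6.87949607e-04,  5.25540046e-04,
         1.15641127e+00],
       [-8.19260457e-04,  9.48203988e-01,  3.17661025e-01,
        -8.23786110e+01],
       [-2.79784390e-04, -3.17661336e-01,  9.48204196e-01,
        -1.41946361e+02],
       [ 0.00000000e+00,  0.00000000e+00,  0.00000000e+00,
         1.00000000e+00]])}
18.700000000000003
```

View pics/scene0.png

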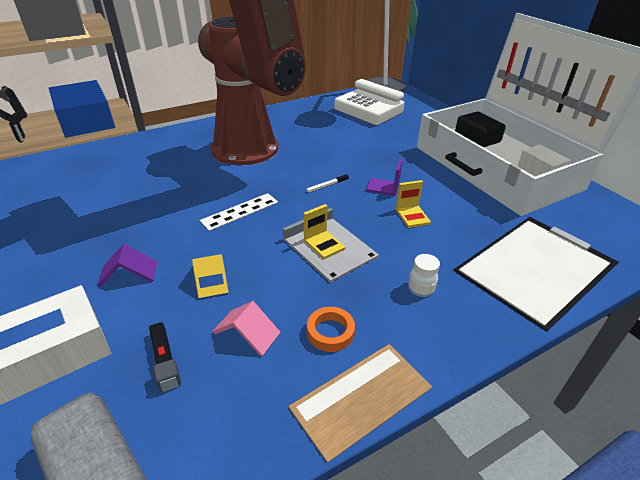

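View pics/top0.png

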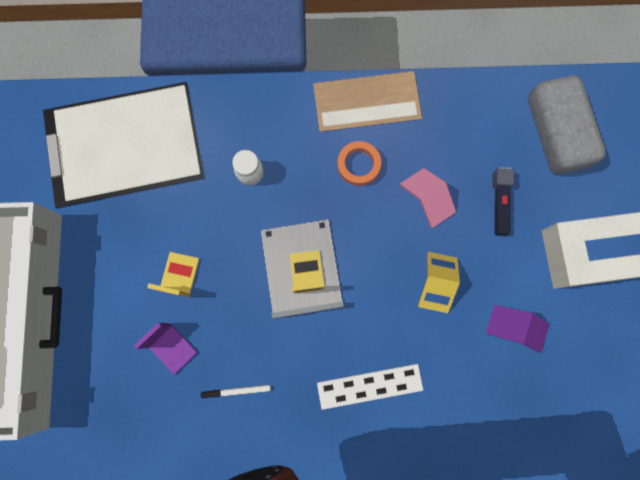

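```bash
cat > h.py <<'E'
import numpy as np, cv2
from scipy.optimize import minimize
from scipy import ndimage
from scipy.spatial.transform import Rotation as Rn
def box(a,b):
    return np.array([[x,y,z] for x in (a[0],b[0]) for y in (a[1],b[1]) for z in (a[2],b[2])],float)
L=[box((0,-30,0),(80,30,8)),box((0,-30,0),(8,30,80))]
TRAY=[box((-90,-70,0),(90,70,8)),box((-90,-70,0),(-80,70,34))]
def T(x,y,z,yaw,pitch=0):
    M=np.eye(4); M[:3,:3]=Rn.from_euler('ZY',[yaw,pitch]).as_matrix(); M[:3,3]=(x,y,z); return M
def tentM(x,y,yaw): # fold on top 62 up; leaves +x and +z slope down (x away-down, z toward robot-down): R_y(135deg): x->(-.7,0,-.7), z->(.7,0,-.7)
    return T(x,y,80/np.sqrt(2)+0*1,yaw,np.deg2rad(135))
def proj(cal,P):
    c=P@cal['R'].T+cal['t']; return np.c_[cal['fx']*c[:,0]/c[:,2]+cal['cx'],cal['fy']*c[:,1]/c[:,2]+cal['cy']]
def wristcal(cal,pos,rpy):
    TT=np.eye(4); TT[:3,:3]=Rn.from_euler('xyz',rpy,degrees=True).as_matrix(); TT[:3,3]=pos
    C=TT@cal['mount']; R=C[:3,:3].T; return dict(cal,R=R,t=-R@C[:3,3])
S=4
def render(cal,parts,M,win):
    u0,v0,u1,v1=win; im=np.zeros(((v1-v0)*S,(u1-u0)*S),np.uint8)
    for b in parts:
        p=proj(cal,b@M[:3,:3].T+M[:3,3]); p=((p+0.5-[u0,v0])*S)-0.5
        h=cv2.convexHull(p.astype(np.float32))
        cv2.fillConvexPoly(im,np.round(h*16).astype(np.int32),255,shift=4)
    return cv2.resize(im,None,fx=1/S,fy=1/S,interpolation=cv2.INTER_AREA).astype(float)/255
def fit(views,parts,mk,x0,steps=(6,6,.08)):
    # views: list of (cal, mask, win)
    tg=[cv2.GaussianBlur(m[w[1]:w[3],w[0]:w[2]].astype(np.float32),(0,0),1.) for c,m,w in views]
    def cost(p):
        return sum(np.sum((cv2.GaussianBlur(render(c,parts,mk(p),w),(0,0),1.)-t)**2)/max(1,t.sum()) for (c,m,w),t in zip(views,tg))
    x0=np.array(x0,float); best=None
    for k in range(3):
        s=np.vstack([x0]+[x0+np.eye(len(x0))[i]*steps[i]*(1 if k%2==0 else -1)/(k+1) for i in range(len(x0))])
        r=minimize(cost,x0,method='Nelder-Mead',options=dict(initial_simplex=s,xatol=.02,fatol=1e-6)); x0=r.x
    return r.x,r.fun
def yellow(im):
    h=cv2.cvtColor(im,cv2.COLOR_RGB2HSV)
    m=(h[...,0]>18)&(h[...,0]<34)&(h[...,1]>110)&(h[...,2]>60); return m
def comps(m,amin=150):
    m=ndimage.binary_fill_holes(ndimage.binary_closing(m,iterations=1))
    l,n=ndimage.label(m); out=[]
    for i in range(1,n+1):
        k=l==i
        if k.sum()>=amin: out.append(k)
    return out
def ray(cal,uv,z):
    d=cal['R'].T@np.array([(uv[0]-cal['cx'])/cal['fx'],(uv[1]-cal['cy'])/cal['fy'],1]); o=-cal['R'].T@cal['t']
    return o+d*(z-o[2])/d[2]
def win(m,p=12):
    v,u=np.where(m); return (max(0,u.min()-p),max(0,v.min()-p),min(640,u.max()+p),min(480,v.max()+p))
E
python3 - <<'E'
from h import *
import cv2
from station import get_calibration
for n in ("scene","top"):
    im=cv2.imread(f"pics/{n}0.png")[:,:,::-1].copy(); c=get_calibration(n)
    for k in comps(yellow(im)):
        v,u=np.where(k); print(n,k.sum(),u.mean().round(1),v.mean().round(1),win(k,0),ray(c,(u.mean(),v.mean()),20).round(0))
    g=cv2.cvtColor(im,cv2.COLOR_RGB2HSV); print([g[p] .tolist() for p in ((250,275),(310,310),(290,330))])
E
```

```text
scene 1056 410.7 204.1 (np.int64(396), np.int64(180), np.int64(430), np.int64(227)) [513. 247.  20.]
scene 1252 319.8 232.8 (np.int64(304), np.int64(204), np.int64(344), np.int64(258)) [505. -15.  20.]
scene 1176 209.8 275.6 (np.int64(192), np.int64(254), np.int64(227), np.int64(297)) [ 520. -287.   20.]
[[109, 177, 177], [108, 179, 170], [109, 173, 164]]
top 1117 306.4 270.9 (np.int64(290), np.int64(251), np.int64(323), np.int64(291)) [535. -23.  20.]
top 1213 178.0 274.6 (np.int64(148), np.int64(253), np.int64(198), np.int64(295)) [535. 231.  20.]
top 1714 440.0 282.6 (np.int64(419), np.int64(253), np.int64(458), np.int64(311)) [ 504. -287.   20.]
[[15, 3, 175], [95, 10, 150], [15, 4, 133]]
```

```bash
sed -i 's#80/np.sqrt(2)+0\*1#88/np.sqrt(2)#' h.py
cat > fit0.py <<'E'
from h import *
from station import get_calibration
ims={n:cv2.imread(f"pics/{n}0.png")[:,:,::-1].copy() for n in("scene","top")}
C={n:get_calibration(n) for n in ims}
cs={n:comps(yellow(ims[n])) for n in ims}
idx={"red":(0,1),"black":(1,0),"blue":(2,2)}
init={"red":(480,235,0.3),"black":(500,-20,0.1),"blue":(505,-287,0.2)}
def mk(name):
    if name=="blue": return lambda p: tentM(*p)
    if name=="black": return lambda p: T(p[0],p[1],8,p[2])
    return lambda p: T(p[0],p[1],0,p[2])
ov={n:ims[n][:,:,::-1].copy() for n in ims}
for name in idx:
    V=[(C[n],cs[n][i],win(cs[n][i])) for n,i in zip(("scene","top"),idx[name])]
    for lab,vv in (("both",V),("scene",V[:1]),("top",V[1:])):
        best=min((fit(vv,L,mk(name),(init[name][0],init[name][1],s*init[name][2])) for s in(1,-1)),key=lambda r:r[1])
        print(name,lab,best[0].round(3),round(best[1],4))
        if lab=="both":
            for n in ims:
                for b in L:
                    M=mk(name)(best[0]); p=proj(C[n],b@M[:3,:3].T+M[:3,3])
                    cv2.polylines(ov[n],[np.round(cv2.convexHull(p.astype(np.float32))*16).astype(int)],True,(0,0,255),1,shift=4)
# tray
def gray(im):
    h=cv2.cvtColor(im,cv2.COLOR_RGB2HSV); return (h[...,1]<70)&(h[...,2]>50)
tm={}
for n,seed,i in (("scene",(262,345),1),("top",(240,285),0)):
    m=gray(ims[n])|ndimage.binary_dilation(cs[n][i],iterations=2)
    m=ndimage.binary_opening(m); l,_=ndimage.label(m); m=l==l[seed]; m=ndimage.binary_fill_holes(ndimage.binary_closing(m,iterations=3)); tm[n]=m
    cv2.imwrite(f"pics/tm_{n}.png",m*255)
V=[(C[n],tm[n],win(tm[n])) for n in("scene","top")]
P=TRAY
for lab,vv,pp in (("both",V,P),("scene",V[:1],P),("top",V[1:],P)):
    r=fit(vv,pp,lambda p:T(p[0],p[1],0,p[2]),(530,-15,0.07)); print("tray",lab,r[0].round(3),round(r[1],4))
    if lab=="both":
        for n in ims:
            for b in TRAY:
                M=T(r[0][0],r[0][1],0,r[0][2]); p=proj(C[n],b@M[:3,:3].T+M[:3,3])
                cv2.polylines(ov[n],[np.round(cv2.convexHull(p.astype(np.float32))*16).astype(int)],True,(0,255,0),1,shift=4)
a=cv2.resize(ov["top"][200:340,130:480],None,fx=2.2,fy=2.2,interpolation=cv2.INTER_CUBIC)
b=cv2.resize(ov["scene"][170:310,170:450],None,fx=2.1,fy=2.0,interpolation=cv2.INTER_CUBIC)
w=max(a.shape[1],b.shape[1]); pad=lambda q:np.pad(q,((0,0),(0,w-q.shape[1]),(0,0)))
cv2.imwrite("pics/ov0.png",np.vstack([pad(a),pad(b)])[:600,:800])
E
python3 fit0.py
```

```text
red both [ 4.98846e+02  2.44701e+02 -2.55000e-01] 0.0303
red scene [ 4.97146e+02  2.46971e+02 -2.34000e-01] 0.0038
red top [ 4.98660e+02  2.43709e+02 -2.52000e-01] 0.0126
black both [ 4.95836e+02 -2.65110e+01  1.06000e-01] 0.0527
black scene [ 4.94048e+02 -2.51280e+01  1.23000e-01] 0.003
black top [ 4.96235e+02 -2.74460e+01  1.05000e-01] 0.0345
blue both [ 5.06933e+02 -2.84404e+02 -2.23000e-01] 0.0182
blue scene [ 5.06901e+02 -2.83376e+02 -2.34000e-01] 0.0021
blue top [ 5.06824e+02 -2.85221e+02 -2.33000e-01] 0.0096
tray both [ 5.42524e+02 -1.13110e+01  1.37000e-01] 0.054
tray scene [ 5.39983e+02 -9.39800e+00  1.39000e-01] 0.0428
tray top [ 5.43021e+02 -1.23750e+01  1.33000e-01] 0.0007[ WARN:0@4.910] global loadsave.cpp:1063 imwrite_ Unsupported depth image for selected encoder is fallbacked to CV_8U.
```

View pics/ov0.png

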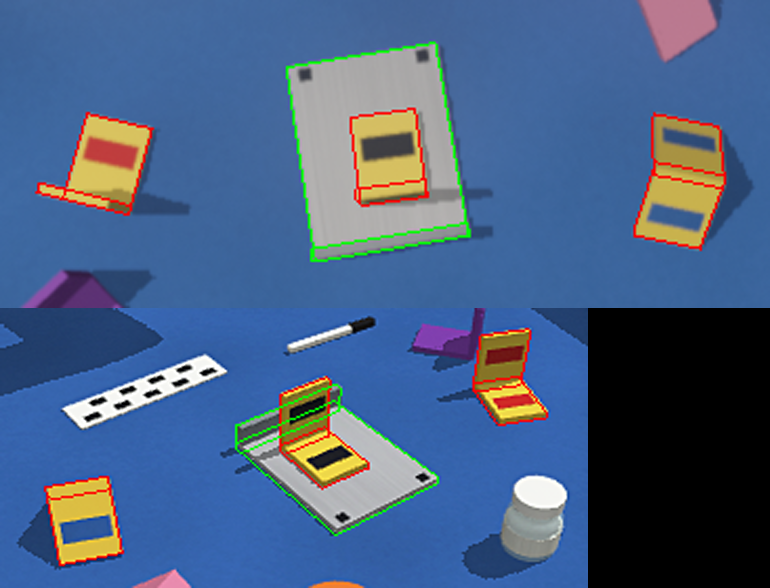

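```bash
cat >> h.py <<'E'
def G(psi,th):
    """tool attitude rpy(deg): jaws along Rz(psi)y, tool z=Rz(psi)(sin th,0,-cos th)"""
    z=np.array([np.sin(th),0,-np.cos(th)]); x=np.array([0,-1.,0]); R=np.c_[x,np.cross(z,x),z]
    return Rn.from_matrix(Rn.from_euler('z',psi).as_matrix()@R).as_euler('xyz',degrees=True)
def loc(M,p): return M[:3,:3]@np.array(p,float)+M[:3,3]
def shot(name,fn):
    from station import get_obs,get_image,get_calibration
    o=get_obs(); im=get_image(name); cv2.imwrite(fn,im[:,:,::-1]); c=get_calibration(name)
    if name=="wrist": c=wristcal(c,o['tcp_pos'],o['ee_rot'])
    return im,c
E
python3 - <<'E'
from h import *
from station import *
tray=T(541.8,-11,0,.136); blk=T(495.5,-26.5,8,.115)
print(np.linalg.inv(tray)@blk)
psi=.136
B=tentM(506.9,-284.3,-.23); d=np.deg2rad
for n,p,a in [("push hov",loc(blk,(60,0,150)),G(psi,-d(15))),("push",loc(blk,(0,0,14)),G(psi,-d(15))),
  ("blue",loc(B,(0,0,0)),G(-.23,d(45))),("bluehov",loc(B,(0,0,0))+[-100,30,100],G(-.23,d(45))),
  ("place",loc(blk,(40,0,88)),G(psi,0)),("red",[500,244,40],G(-.25,0)),("redplace",loc(blk,(4,0,130)),G(psi,0))]:
    q=solve_ik(list(p),list(a)); print(n,np.round(p),np.round(a,1),None if q is None else np.round(q))
E
```

```text
[[ 9.99779508e-01  2.09984565e-02  0.00000000e+00 -4.79739849e+01]
 [-2.09984565e-02  9.99779508e-01  0.00000000e+00 -9.07946980e+00]
 [ 0.00000000e+00  0.00000000e+00  1.00000000e+00  8.00000000e+00]
 [ 0.00000000e+00  0.00000000e+00  0.00000000e+00  1.00000000e+00]]
push hov [555. -20. 158.] [165.    0.  -82.2] [-7. 18. 95. -4. 82. 76.]
push [496. -26.  22.] [165.    0.  -82.2] [ -9.  23. 106.  -5.  66.  76.]
blue [ 507. -284.   62.] [-135.     0.  -103.2] [-49.   8. 132.  88.  24. -25.]
bluehov [ 407. -254.  162.] [-135.     0.  -103.2] [-60. -22. 143.  55.  39.   5.]
place [535. -22.  96.] [-180.     0.   -82.2] [-10.  11. 110.   0.  59.  72.]
red [500 244  40] [-180.     0.  -104.3] [ 19.  18. 109.  -0.  53. 123.]
redplace [499. -26. 138.] [-180.     0.   -82.2] [-11.   3. 114.   0.  63.  71.]
```

Run:
```python
from h import *
from station import *
blk=T(495.5-31.5,-26.5-5,8,.136)
B=tentM(506.9,-284.3,-.23); d=np.deg2rad
print(B.round(2), [loc(B,p).round(0) for p in ((80,0,0),(0,0,80))])
for th in (0,10,20,25,30,35,45):
    R=Rn.from_euler('xyz',G(-.23,d(th)),degrees=True).as_matrix()
    for off in (0,120):
        p=loc(B,(40,0,4))+R[:,2]*(16-off)
        q=solve_ik(list(p),list(G(-.23,d(th))));
        print(th,off,p.round(0),None if q is None else np.round(q))
    R=Rn.from_euler('xyz',G(.136,d(th-45)),degrees=True).as_matrix()
    p=loc(blk,(40,0,84))+R[:,2]*16; q=solve_ik(list(p),list(G(.136,d(th-45)))); print("   place",p.round(0),None if q is None else np.round(q))
```

```text
[[-6.900e-01  2.300e-01  6.900e-01  5.069e+02]
 [ 1.600e-01  9.700e-01 -1.600e-01 -2.843e+02]
 [-7.100e-01  0.000e+00 -7.100e-01  6.223e+01]
 [ 0.000e+00  0.000e+00  0.000e+00  1.000e+00]] [array([ 452., -271.,    6.]), array([ 562., -297.,    6.])]
0 0 [ 482. -278.   15.] [-37.  21. 109.  -0.  51.  66.]
0 120 [ 482. -278.  135.] [-37.  10. 106.   0.  64.  66.]
   place [492. -28.  81.] [ -6.  37.  87. -10. 100.  79.]
10 0 [ 485. -279.   15.] [-40.  16. 115.   7.  40.  59.]
10 120 [ 465. -274.  134.] [-41.   3. 115.   6.  53.  59.]
   place [495. -27.  79.] [-6. 31. 93. -8. 91. 78.]
20 0 [ 487. -280.   16.] [-42.  13. 121.  20.  29.  45.]
20 120 [ 447. -270.  129.] [-45.  -4. 124.  15.  44.  49.]
   place [497. -27.  77.] [-7. 24. 99. -6. 81. 77.]
25 0 [ 489. -280.   17.] [-44.  12. 124.  31.  25.  34.]
25 120 [ 439. -268.  125.] [-48.  -7. 128.  22.  39.  41.]
   place [498. -27.  77.] [ -8.  21. 102.  -5.  76.  77.]
30 0 [ 490. -280.   17.] [-45.  12. 127.  46.  22.  18.]
30 120 [ 431. -267.  121.] [-50.  -9. 133.  31.  36.  31.]
   place [500. -27.  77.] [ -9.  18. 105.  -4.  71.  76.]
35 0 [ 491. -281.   18.] [-47.  12. 129.  66.  20.  -3.]
35 120 [ 424. -265.  116.] [-53. -11. 136.  42.  34.  18.]
   place [501. -26.  76.] [ -9.  15. 108.  -3.  66.  74.]
45 0 [ 493. -281.   20.] [-50.  14. 133. 102.  26. -41.]
45 120 [ 411. -262.  105.] [-60. -11. 143.  69.  34. -12.]
   place [504. -26.  76.] [-11.   9. 115.   0.  56.  71.]
```

Run:
```python
from h import *
from station import *
blk=T(495.5,-26.5,8,.13); psi=.136; th=-np.deg2rad(15)
grip(20,40)
goto(list(loc(blk,(60,0,150))),list(G(psi,th)))
wait(.2); o=get_obs(); print(o['t'],o['tcp_pos'],o['ee_rot'],o['wrist_force'],o['grip_width'])
im,c=shot("wrist","pics/w1.png"); np.save("w1.npy",c,allow_pickle=True)
```

```text
3.3083 [555.0515174  -19.44954693 158.08712367] [ 1.65010614e+02 -7.99319734e-03 -8.22762827e+01] [ 0.36290779  0.53040098 -0.31478831] 19.83431420515072
```

View pics/w1.png

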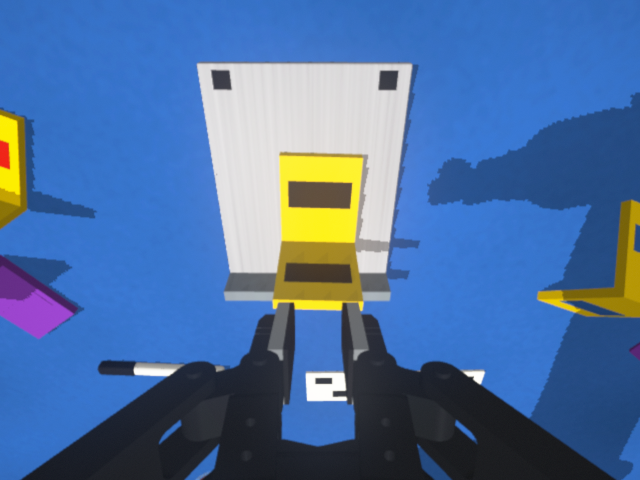

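```bash
cat > fitw.py <<'E'
from h import *
def fit_tray(im,c,mk_mask,x0,rowmax=480):
    h=cv2.cvtColor(im,cv2.COLOR_RGB2HSV); m=((h[...,1]<70)&(h[...,2]>90))|ndimage.binary_dilation(mk_mask,iterations=2)
    m[rowmax:]=0
    m=ndimage.binary_opening(m,iterations=2); l,_=ndimage.label(m); v,u=np.where(mk_mask); m=l==l[int(v.mean()),int(u.mean())]
    m=ndimage.binary_fill_holes(ndimage.binary_closing(m,iterations=3)); w=win(m)
    return fit([(c,m,w)],TRAY,lambda p:T(p[0],p[1],0,p[2]),x0),m
E
python3 - <<'E'
from fitw import *
im=cv2.imread("pics/w1.png")[:,:,::-1].copy(); c=np.load("w1.npy",allow_pickle=True).item()
ks=[k for k in comps(yellow(im),800)]
for k in ks: print(k.sum(),win(k,0))
k=[k for k in ks if k[220,320]][0]
r=fit([(c,k,win(k))],L,lambda p:T(p[0],p[1],8,p[2]),(495,-26,.12)); print(r)
t,m=fit_tray(im,c,k,(541,-11,.136),302); print(t)
M=np.linalg.inv(T(*t[0][:2],0,t[0][2]))@T(*r[0][:2],8,r[0][2]); print(M[:3,3].round(1),np.arctan2(M[1,0],M[0,0]))
ov=im[:,:,::-1].copy(); ov[m^ndimage.binary_erosion(m)]=(255,0,255)
for parts,MM,col in((L,T(*r[0][:2],8,r[0][2]),(0,0,255)),(TRAY,T(*t[0][:2],0,t[0][2]),(0,255,0))):
    for b in parts: cv2.polylines(ov,[np.round(cv2.convexHull(proj(c,b@MM[:3,:3].T+MM[:3,3]).astype(np.float32))*16).astype(int)],True,col,1,shift=4)
cv2.imwrite("pics/w1ov.png",ov)
E
```

```text
2329 (np.int64(1), np.int64(111), np.int64(26), np.int64(227))
12289 (np.int64(273), np.int64(153), np.int64(362), np.int64(310))
3582 (np.int64(538), np.int64(200), np.int64(638), np.int64(316))
(array([ 4.98188376e+02, -2.80920413e+01,  1.03841207e-01]), np.float64(0.018822643990459312))
(array([ 5.45419869e+02, -1.30394682e+01,  1.33161718e-01]), np.float64(0.00219565102012207))
[-48.8  -8.6   8. ] -0.029320510267697764
```

View pics/w1ov.png

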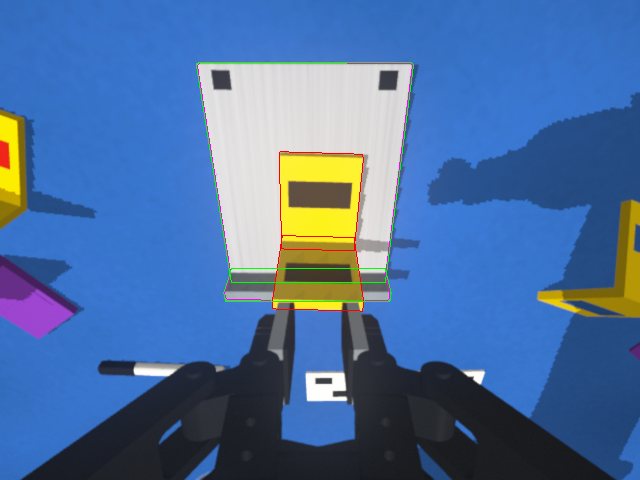

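```bash
cat > push.py <<'E'
from h import *
from station import *
blk=T(498.2,-28.1,8,.104); psi=.134; th=-np.deg2rad(15); a=list(G(psi,th))
ux=np.array([np.cos(psi),np.sin(psi),0])
p=loc(blk,(46,0,0)); p[2]=60
move_l(list(p),a,200); p[2]=22.5; move_l(list(p),a,100)
def F(n=3):
    f=[]; 
    for _ in range(n): wait(.02); f.append(get_obs()['wrist_force'])
    return np.mean(f,0)
o=get_obs(); f0=F(4); print(o['t'],o['tcp_pos']-p,f0)
s=0
def to(s,sp):
    move_l(list(p-ux*s),a,sp); return (F(2)-f0)
for s in (20,30,40,46,50,52,54,55,56,57,58,59,60,61,62,63,64,65,66):
    f=to(s,60); fx=f@ux; o=get_obs(); print(s,f.round(2),round(fx,2),round((o['tcp_pos']-p)@ux,2),round(o['tcp_pos'][2],1))
    if fx>3.0: break
np.save("push.npy",np.r_[p,s,f0])
E
python3 push.py; python3 -c "
from h import *
from station import *
print(get_obs()['t']); shot('wrist','pics/w2.png')"
```

```text
4.525 [-0.1683499   0.03150265 -0.21422069] [-0.12212718 -0.40906574  0.06741266]
20 [ 0.09 -0.    0.11] 0.09 -20.09 22.7
30 [-0.26  0.26 -0.36] -0.23 -30.29 22.4
40 [0.41 0.79 0.1 ] 0.51 -40.44 22.4
46 [-0.09  0.03 -0.57] -0.08 -46.33 22.5
50 [-0.22  0.4  -0.21] -0.17 -50.22 22.5
52 [ 0.68 -0.12 -0.12] 0.66 -52.14 22.5
54 [ 0.63  0.5  -0.27] 0.69 -54.18 22.5
55 [ 0.59 -0.06  0.26] 0.58 -55.11 22.5
56 [ 0.74  0.49 -0.68] 0.8 -56.06 22.5
57 [ 0.19 -0.23  0.43] 0.16 -57.1 22.5
58 [0.42 0.61 0.14] 0.5 -58.11 22.5
59 [0.58 0.12 0.4 ] 0.59 -59.1 22.5
60 [0.97 0.11 0.06] 0.97 -59.96 22.5
61 [ 3.38  1.23 -1.76] 3.51 -60.09 22.6
8.925
```

View pics/w2.png

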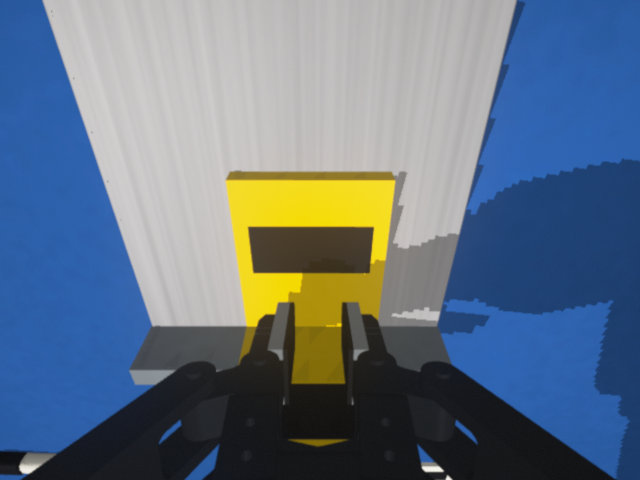

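Run:
```python
from h import *
from station import *
d=np.load("push.npy"); p=d[:3]; s=d[3]; f0=d[4:]; psi=.134; a=list(G(psi,-np.deg2rad(15)))
ux=np.array([np.cos(psi),np.sin(psi),0])
def F(n=5):
    f=[]
    for _ in range(n): wait(.02); f.append(get_obs()['wrist_force'])
    return np.mean(f,0)-f0
for k in range(12):
    s+=.5; move_l(list(p-ux*s),a,30); f=F(); fx=f@ux; o=get_obs(); print(s,f.round(2),round(fx,2),round((o['tcp_pos']-p)@ux,2))
    if fx>7.3: break
wait(.4); f=F(8); print("hold",f.round(2),f@ux,get_obs()['tcp_pos'])
```

```text
61.5 [ 5.27  1.48 -2.5 ] 5.42 -60.16
62.0 [ 5.68  2.33 -3.12] 5.94 -60.19
62.5 [ 6.71  2.16 -3.64] 6.94 -60.19
63.0 [ 7.28  2.58 -4.12] 7.56 -60.22
hold [ 7.42  2.38 -3.93] 7.674035853284766 [484.29885779 -31.48127668  22.73416579]
```

Run:
```python
from h import *
from station import *
d=np.load("push.npy"); p=d[:3]; s=63.; f0=d[4:]; psi=.134; a=list(G(psi,-np.deg2rad(15)))
ux=np.array([np.cos(psi),np.sin(psi),0])
def F(n=5):
    f=[]
    for _ in range(n): wait(.02); f.append(get_obs()['wrist_force'])
    return np.mean(f,0)-f0
for k in range(5):
    p[2]-=.7; move_l(list(p-ux*s),a,30); f=F(); fx=f@ux; o=get_obs(); print(p[2],f.round(2),round(fx,2),round((o['tcp_pos']-p)@ux,2),o['tcp_pos'][2].round(2))
    if f[2]>-0.5 or fx>8.7 or fx<6.3: break
while fx<7.6 and s<65:
    s+=.4; move_l(list(p-ux*s),a,30); f=F(); fx=f@ux; print(s,f.round(2),fx)
wait(.3); f=F(8); print("hold",f.round(2),f@ux,get_obs()['tcp_pos'],get_obs()['t'])
np.save("push2.npy",np.r_[p,s])
```

```text
21.8 [ 6.56  2.82 -1.05] 6.88 -60.2 22.59
21.1 [6.02 2.07 1.68] 6.25 -60.18 22.35
63.4 [6.31 2.64 1.36] 6.603672678348512
63.8 [7.19 3.06 0.34] 7.536328858142966
64.2 [7.88 3.4  0.18] 8.265703443719536
hold [ 7.65  3.09 -0.02] 7.99745145148913 [484.28536238 -31.55117425  22.43992919] 12.9417
```

```bash
python3 - <<'E'
from fitw import *
from station import *
d=np.load("push2.npy"); p=d[:3]; psi=.134; a=list(G(psi,-np.deg2rad(15))); ux=np.array([np.cos(psi),np.sin(psi),0])
move_l(list(p-ux*58),a,40); move_l(list(p-ux*35),a,150); q=p-ux*5; q[2]=170
move_l(list(q),a,300); wait(.15)
im,c=shot("wrist","pics/w3.png"); np.save("w3.npy",c,allow_pickle=True); print(get_obs()['t'])
E
cat > chk.py <<'E'
from fitw import *
im=cv2.imread("pics/w3.png")[:,:,::-1].copy(); c=np.load("w3.npy",allow_pickle=True).item()
k=max(comps(yellow(im),800),key=lambda k:k.sum()); print(win(k,0))
r=fit([(c,k,win(k))],L,lambda p:T(p[0],p[1],8,p[2]),(467,-32,.13)); print(r)
t,m=fit_tray(im,c,k,(545,-13,.134),400); print(t)
M=np.linalg.inv(T(*t[0][:2],0,t[0][2]))@T(*r[0][:2],8,r[0][2]); print(M[:3,3].round(1),np.arctan2(M[1,0],M[0,0]))
ov=im[:,:,::-1].copy(); ov[m^ndimage.binary_erosion(m)]=(255,0,255)
for parts,MM,col in((L,T(*r[0][:2],8,r[0][2]),(0,0,255)),(TRAY,T(*t[0][:2],0,t[0][2]),(0,255,0))):
    for b in parts: cv2.polylines(ov,[np.round(cv2.convexHull(proj(c,b@MM[:3,:3].T+MM[:3,3]).astype(np.float32))*16).astype(int)],True,col,1,shift=4)
cv2.imwrite("pics/w3ov.png",ov)
E
python3 chk.py
```

```text
14.4083
(np.int64(273), np.int64(163), np.int64(356), np.int64(311))
(array([ 4.68341104e+02, -3.20066966e+01,  1.33234181e-01]), np.float64(0.028440454067874574))
(array([ 5.45266490e+02, -1.30652478e+01,  1.33356995e-01]), np.float64(0.08176142116862609))
[-78.8  -8.5   8. ] -0.00012281327063351017
```

View pics/w3ov.png

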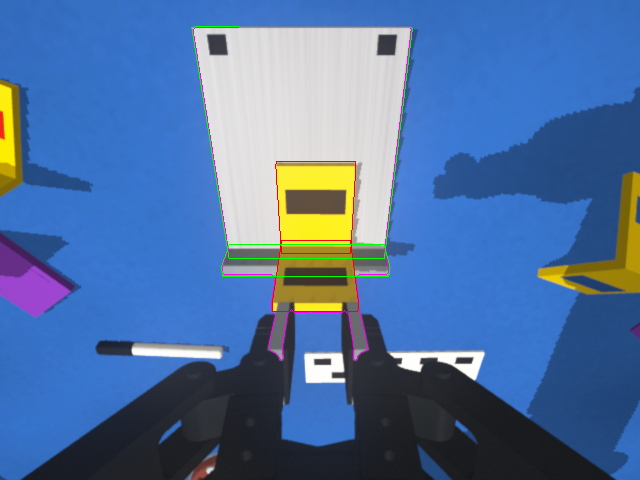

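Run:
```python
from fitw import *
from station import *
psi=-.23; a=list(G(psi,0))
B=T(506.9,-284.3,0,psi)
goto(list(loc(B,(35,0,170))),a); grip(85); wait(.1)
im,c=shot("wrist","pics/w4.png"); np.save("w4.npy",c,allow_pickle=True); print(get_obs()['t'],get_obs()['grip_width'])
ks=comps(yellow(im),800)
for k in ks: print(k.sum(),win(k,0))
k=[k for k in ks if abs(np.where(k)[1].mean()-320)<100 and abs(np.where(k)[0].mean()-240)<120][0]
for th0 in (-.23,-.1):
    r=fit([(c,k,win(k))],L,lambda p:tentM(*p),(507,-284,th0)); print(r)
ov=im[:,:,::-1].copy(); MM=tentM(*r[0])
for b in L: cv2.polylines(ov,[np.round(cv2.convexHull(proj(c,b@MM[:3,:3].T+MM[:3,3]).astype(np.float32))*16).astype(int)],True,(0,0,255),1,shift=4)
cv2.imwrite("pics/w4ov.png",ov)
```

```text
16.2583 85.04538578649503
9208 (np.int64(277), np.int64(195), np.int64(358), np.int64(316))
7386 (np.int64(1), np.int64(276), np.int64(94), np.int64(421))
(array([ 5.10339414e+02, -2.85793019e+02, -2.34905824e-01]), np.float64(0.003851433635145689))
(array([ 5.10382472e+02, -2.85782582e+02, -2.34954368e-01]), np.float64(0.0038883936126701698))
```

View pics/w4ov.png

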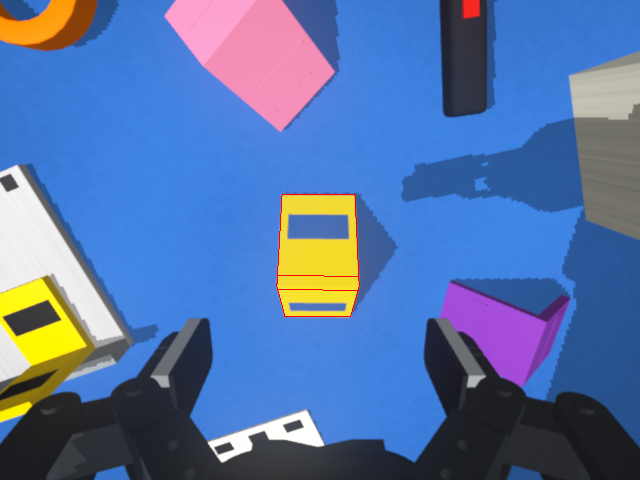

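Run:
```python
from fitw import *
from station import *
psi=-.235; th=np.deg2rad(10); a=list(G(psi,th)); Rt=Rn.from_euler('xyz',a,degrees=True).as_matrix()
B=tentM(508.2,-285.2,psi)
g=loc(B,(38,0,4)); 
goto(list(g+Rt[:,2]*(22-75)),a)
tgt=g+Rt[:,2]*22; move_l(list(tgt),a,120); wait(.05); o=get_obs(); print(o['tcp_pos']-tgt,tgt,o['wrist_force'])
print(grip(50,50)); wait(.1)
o=get_obs(); print(o['t'],o['grip_width'],o['wrist_force'],o['tcp_pos'],o['ee_rot'])
shot("wrist","pics/w5.png"); shot("scene","pics/s5.png")
```

```text
[ 1.06869651 -0.7529263   1.10491584] [ 488.53442704 -280.49159569   10.86114137] [ 0.23267756  0.36138544 -1.03962747]
False
18.0583 58.938112182922616 [-2.65608056  0.74103453  6.43925305] [ 489.25983182 -281.14945707   12.11953159] [-1.69894817e+02 -5.26205498e-02 -1.03460604e+02]
```

View pics/w5.png

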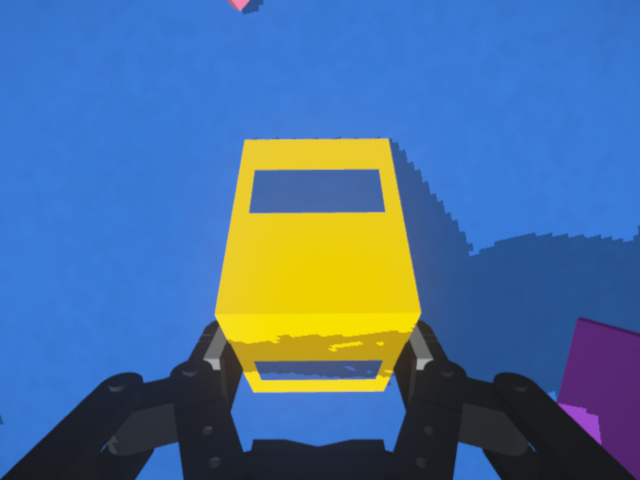

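View pics/s5.png

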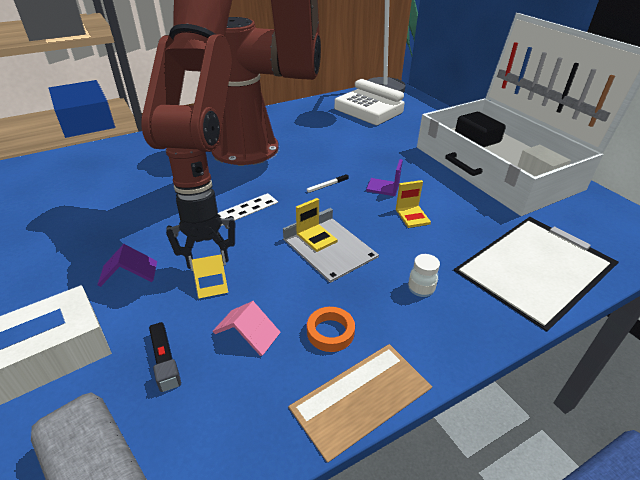

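```bash
cat > inhand.py <<'E'
from fitw import *
from station import get_calibration
def toolM(o):
    M=np.eye(4); M[:3,:3]=Rn.from_euler('xyz',o['ee_rot'],degrees=True).as_matrix(); M[:3,3]=o['tcp_pos']; return M
def fit_hand(im,X0,free="yzt",fn=None,mask=None):
    """X0: 4x4 marker in tool guess. DOF: dy,dz (tool), rot about tool x, dx, yaw"""
    c=get_calibration("wrist"); c=wristcal(c,[0,0,0],[0,0,0])
    k=max(comps(yellow(im),800),key=lambda k:k.sum()) if mask is None else mask
    piv=loc(X0,(40,0,4))
    def mk(p):
        D=np.eye(4); D[:3,:3]=Rn.from_euler('xz',[p[2],p[4]]).as_matrix() 
        A=np.eye(4);A[:3,3]=-piv; Bm=np.eye(4); Bm[:3,3]=piv+[p[3],p[0],p[1]]
        return Bm@D@A@X0
    r=fit([(c,k,win(k))],L,mk,(0,0,0,0,0),(3,3,.05,2,.03))
    X=mk(r[0])
    if fn:
        ov=im[:,:,::-1].copy()
        for b in L: cv2.polylines(ov,[np.round(cv2.convexHull(proj(c,b@X[:3,:3].T+X[:3,3]).astype(np.float32))*16).astype(int)],True,(0,0,255),1,shift=4)
        cv2.imwrite(fn,ov)
    return r,X
E
python3 - <<'E'
from inhand import *
from station import *
psi=-.235; th=np.deg2rad(10); a=list(G(psi,th))
o=get_obs(); X0=np.linalg.inv(toolM(o))@tentM(510.3,-285.7,psi); np.save("X0.npy",X0)
p=o['tcp_pos'].copy(); p[2]+=130; move_l(list(p),a,180); wait(.3)
o=get_obs(); im=get_image("wrist"); cv2.imwrite("pics/w6.png",im[:,:,::-1]); print(o['t'],o['grip_width'],o['wrist_force'],o['tcp_pos'])
r,X=fit_hand(im,X0,fn="pics/w6ov.png"); print(r[0].round(3),r[1]); print(X0.round(2)); print(X.round(2)); np.save("Xb.npy",X)
im5=cv2.imread("pics/w5.png")[:,:,::-1].copy(); r,X=fit_hand(im5,X0); print("before lift",r[0].round(3),r[1])
E
```

```text
19.3333 59.082774193747326 [ 0.23634307 -0.37026185 -1.24722839] [ 488.64448077 -280.65442008  140.82832432]
[ 0.681  1.405  0.004  1.253 -0.01 ] 0.0004848863208582837
[[ -0.    -1.    -0.    -0.41]
 [  0.82  -0.    -0.57 -30.01]
 [  0.57  -0.     0.82 -45.58]
 [  0.     0.     0.     1.  ]]
[[ 1.000e-02 -1.000e+00 -1.000e-02  5.500e-01]
 [ 8.200e-01  1.000e-02 -5.800e-01 -2.922e+01]
 [ 5.800e-01 -0.000e+00  8.200e-01 -4.431e+01]
 [ 0.000e+00  0.000e+00  0.000e+00  1.000e+00]]
before lift [ 0.663  1.257  0.007  1.257 -0.009] 0.0004173548967175318
```

View pics/w6ov.png

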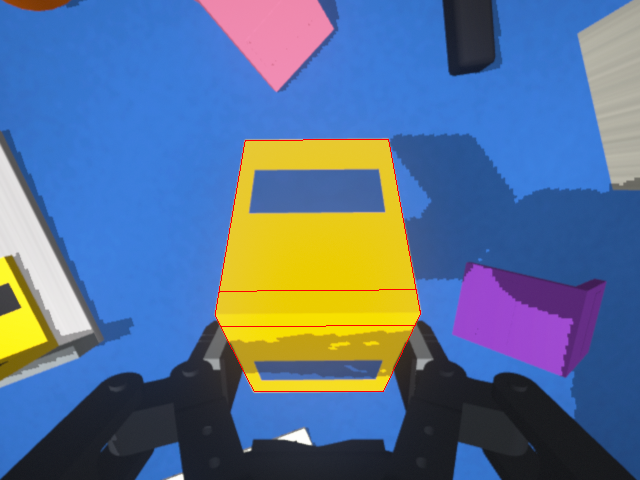

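```bash
cat > plb.py <<'E'
from inhand import *
X=np.load("Xb.npy"); X0=np.load("X0.npy")
D=np.eye(4); D[:3,:3]=Rn.from_euler('x',.004).as_matrix()
Xt=np.eye(4); Xt[:3,:3]=D[:3,:3]@X0[:3,:3]; Xt[:3,3]=X[:3,3]-[0,-2.4,0]; Xt[0,3]=0
# wrist-biased black, corrected
psi=.1333; dlt=Rn.from_euler('xyz',G(psi,-np.deg2rad(15)),degrees=True).as_matrix()@[.6,-2.4,0]
blk=T(467.5-dlt[0],-32.0-dlt[1],8,psi)
def target(relx,dz,rely=0):
    M=np.eye(4); M[:3,:3]=Rn.from_euler('y',np.pi).as_matrix(); M[:3,3]=(relx,rely,88+dz)
    Tm=blk@M@np.linalg.inv(Xt); return Tm[:3,3],Rn.from_matrix(Tm[:3,:3]).as_euler('xyz',degrees=True)
E
python3 - <<'E'
from plb import *
from station import *
print(blk.round(2))
p,a=target(79.5,80); print(p,a,solve_ik(list(p),list(a)))
goto(list(p),list(a))
p,a=target(79.5,12); move_l(list(p),list(a),150); wait(.2)
o=get_obs(); print(o['t'],o['tcp_pos']-p,o['ee_rot']-a,o['wrist_force'])
im=get_image("wrist"); cv2.imwrite("pics/w7.png",im[:,:,::-1]); shot("scene","pics/s7.png"); shot("top","pics/t7.png")
E
```

```text
[[ 9.9000e-01 -1.3000e-01  0.0000e+00  4.6512e+02]
 [ 1.3000e-01  9.9000e-01  0.0000e+00 -3.1710e+01]
 [ 0.0000e+00  0.0000e+00  1.0000e+00  8.0000e+00]
 [ 0.0000e+00  0.0000e+00  0.0000e+00  1.0000e+00]]
[496.91492636 -27.49313829 155.19799853] [ 1.44869718e+02 -3.16690899e-02 -8.23249871e+01] [-6.33001155 25.21556583 90.98925854 -8.11046594 98.03072512 77.34747979]
21.1833 [ 1.12175966 -0.23976225  1.30259359] [ 0.15895819 -0.04122874 -0.01161632] [ 0.09449236 -0.17360649 -0.99753947]
```

View pics/w7.png

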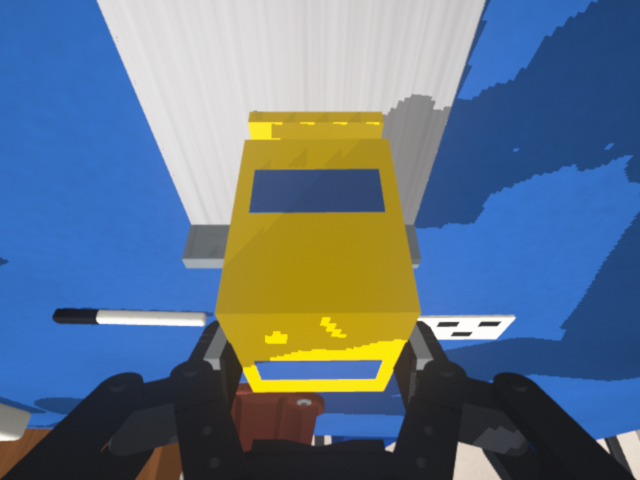

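View pics/s7.png

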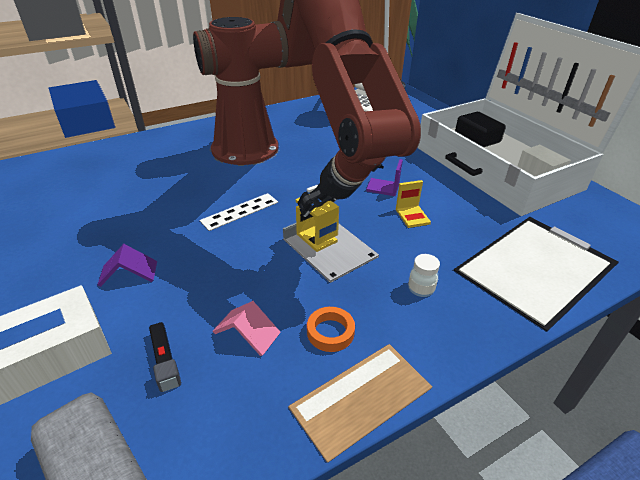

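Run:
```python
from plb import *
from station import *
o=get_obs(); c=wristcal(get_calibration("wrist"),o['tcp_pos'],o['ee_rot'])
im=cv2.imread("pics/w7.png")
Rw=toolM(o)[:3,:3]; d=Rw@[.6,-2.4,0]
for nm,pts in (("black",[(80,-30,0),(80,30,0),(80,-30,8),(80,30,8)]),):
    P=np.array([loc(blk,q) for q in pts])
    print("true-frame", proj(c,P+0).round(1).tolist()); print("bias-shifted",proj(c,P+d).round(1).tolist())
    q=proj(c,P+d)
    for a in q: cv2.circle(im,tuple(np.round(a).astype(int)),1,(0,0,255),-1)
    for a in proj(c,P): cv2.circle(im,tuple(np.round(a).astype(int)),1,(255,0,255),-1)
Bt=toolM(o)@Xt; 
P=np.array([loc(Bt,q) for q in [(0,-30,80),(0,30,80),(0,-30,0),(0,30,0)]]); q=proj(c,P+d); print("blue",q.round(1).tolist())
for a in q: cv2.circle(im,tuple(np.round(a).astype(int)),1,(0,255,0),-1)
cv2.imwrite("pics/w7z.png",cv2.resize(im[95:335,200:430],None,fx=2.5,fy=2.5,interpolation=cv2.INTER_NEAREST))
print((np.linalg.inv(blk)@Bt).round(3))
```

```text
true-frame [[380.8, 116.3], [249.1, 116.2], [382.6, 127.1], [247.2, 127.0]]
bias-shifted [[382.4, 110.7], [250.2, 110.6], [384.3, 121.4], [248.2, 121.3]]
blue [[387.8, 139.5], [245.0, 139.4], [418.1, 313.0], [213.8, 313.0]]
[[-1.00000e+00 -0.00000e+00  2.00000e-03  8.00630e+01]
 [-0.00000e+00  1.00000e+00 -0.00000e+00 -4.00000e-02]
 [-2.00000e-03 -0.00000e+00 -1.00000e+00  1.00843e+02]
 [ 0.00000e+00  0.00000e+00  0.00000e+00  1.00000e+00]]
```

View pics/w7z.png

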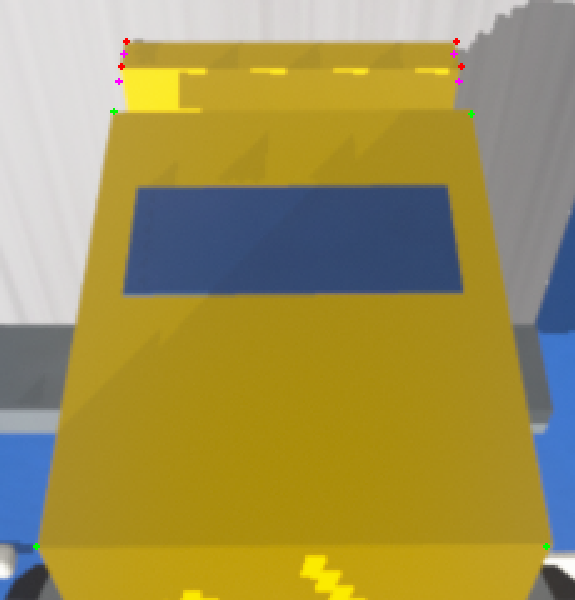

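Run:
```python
from plb import *
from station import *
f0=np.mean([get_obs()['wrist_force']],0)
p,a=target(78.8,3); move_l(list(p),list(a),60); wait(.1)
f0=[]
for _ in range(4): wait(.02); f0.append(get_obs()['wrist_force'])
f0=np.mean(f0,0); print(get_obs()['t'],f0)
dz=3
while dz>-5:
    dz-=.6; p,a=target(78.8,dz); move_l(list(p),list(a),40)
    f=[]
    for _ in range(3): wait(.015); f.append(get_obs()['wrist_force'])
    f=np.mean(f,0)-f0; o=get_obs(); Bt=np.linalg.inv(blk)@toolM(o)@Xt; print(round(dz,2),f.round(2),Bt[:3,3].round(2),Bt[2,0].round(4))
    if f[2]>1.5: break
print(get_obs()['t']); im=get_image("wrist"); cv2.imwrite("pics/w8.png",im[:,:,::-1]); shot("scene","pics/s8.png")
```

```text
21.8 [-0.01420318 -0.05422771 -0.89512178]
2.4 [ 0.11  0.12 -0.7 ] [ 7.884e+01 -2.000e-02  9.046e+01] -0.0001
1.8 [0.14 0.71 0.24] [7.879e+01 1.000e-02 8.978e+01] 0.0
1.2 [-0.35 -0.23 -0.36] [7.877e+01 1.000e-02 8.916e+01] 0.0001
0.6 [ 0.57  0.22 -0.39] [ 7.879e+01 -1.000e-02  8.859e+01] 0.0
-0.0 [-0.31  0.01  1.62] [ 7.879e+01 -2.000e-02  8.828e+01] 0.0002
23.3
```

View pics/w8.png

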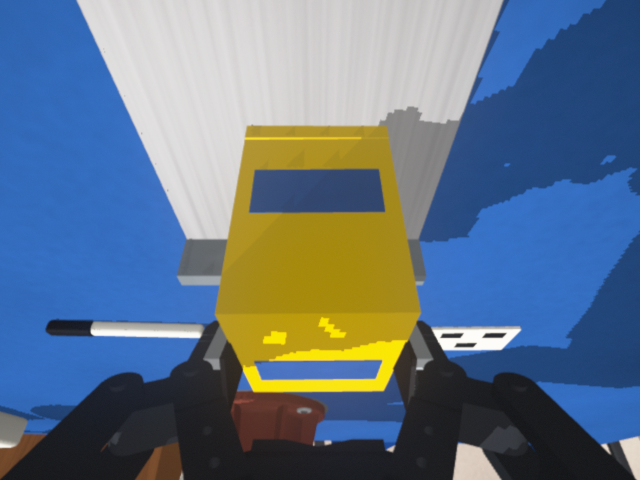

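Run:
```python
from plb import *
from station import *
grip(85); wait(.1); o=get_obs(); print(o['t'],o['grip_width'],o['wrist_force'])
M=toolM(o); p=o['tcp_pos']-M[:3,2]*90; move_l(list(p),None,200); wait(.15)
o=get_obs(); im=get_image("wrist"); cv2.imwrite("pics/w9.png",im[:,:,::-1]); shot("scene","pics/s9.png"); shot("top","pics/t9.png"); print(get_obs()['t'])
np.save("w9.npy",wristcal(get_calibration("wrist"),o['tcp_pos'],o['ee_rot']),allow_pickle=True)
a=cv2.imread("pics/s9.png")[150:310,200:440]; b=cv2.imread("pics/w9.png")
b=cv2.resize(b,(440,330)); a=cv2.resize(a,(480,320));
```

```text
23.8833 85.26761078978421 [ 0.27610349  0.14907093 -0.08111068]
24.7833
```

View pics/w9.png

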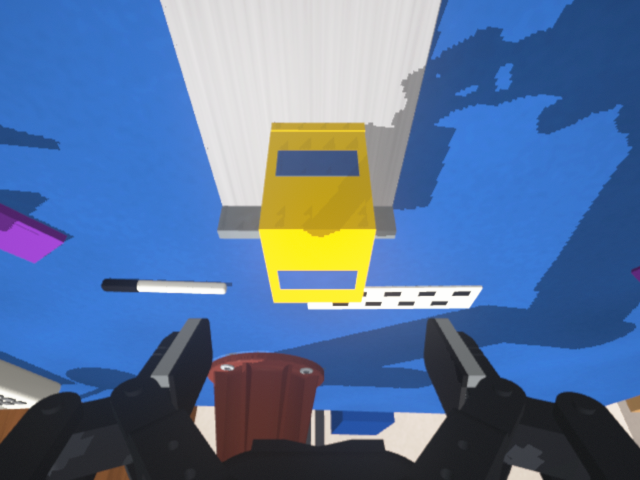

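View pics/s9.png

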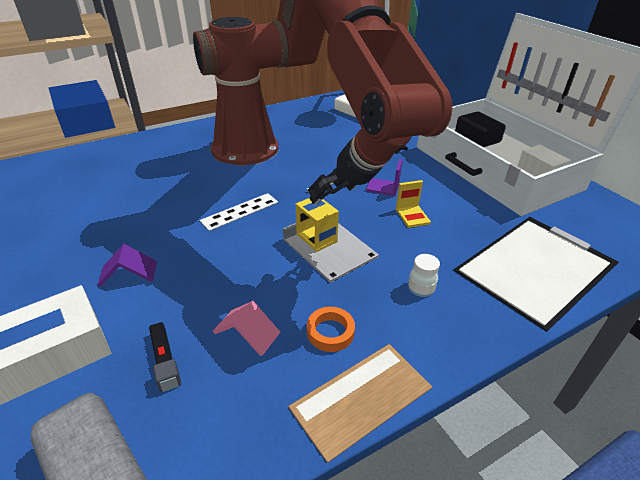

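Run:
```python
from plb import *
im=cv2.imread("pics/w9.png")[:,:,::-1].copy(); c=np.load("w9.npy",allow_pickle=True).item()
k=[k for k in comps(yellow(im),800) if k[180,320]][0]; print(win(k,0))
# joint fit: black (x,y,yaw), blue rel (x,y,yaw,pitch)
def Mb(p): return T(p[0],p[1],8,p[2])
F=np.eye(4); F[:3,:3]=Rn.from_euler('y',np.pi).as_matrix()
def Mr(p):
    M=T(p[3],p[4],88,p[5]); return Mb(p)@M@F
parts=L+L
import h
S=4
def render2(p,w):
    return np.maximum(h.render(c,L,Mb(p),w),h.render(c,L,Mr(p),w))
w=win(k); t=cv2.GaussianBlur(k[w[1]:w[3],w[0]:w[2]].astype(np.float32),(0,0),1.)
cost=lambda p: np.sum((cv2.GaussianBlur(render2(p,w),(0,0),1.)-t)**2)/t.sum()
x=np.array([467.3,-32,.133,79.5,0,0])
for s in (1,-1,.5):
    r=minimize(cost,x,method='Nelder-Mead',options=dict(initial_simplex=np.vstack([x]+[x+np.eye(6)[i]*s*[3,3,.03,3,3,.03][i] for i in range(6)]),xatol=.01,fatol=1e-7,maxfev=1500)); x=r.x
print(x.round(3),r.fun)
t9=cv2.imread("pics/t9.png"); ov=im[:,:,::-1].copy()
for M in (Mb(x),Mr(x)):
    for b in L: cv2.polylines(ov,[np.round(cv2.convexHull(proj(c,b@M[:3,:3].T+M[:3,3]).astype(np.float32))*16).astype(int)],True,(0,0,255),1,shift=4)
cv2.imwrite("pics/w9z.png",cv2.resize(ov[105:320,200:440],None,fx=2.6,fy=2.6,interpolation=cv2.INTER_NEAREST))
```

```text
(np.int64(258), np.int64(123), np.int64(375), np.int64(303))
[ 4.67622e+02 -3.17940e+01  1.31000e-01  7.98850e+01  1.81000e-01
  4.00000e-03] 0.0038662017966643266
```

View pics/w9z.png

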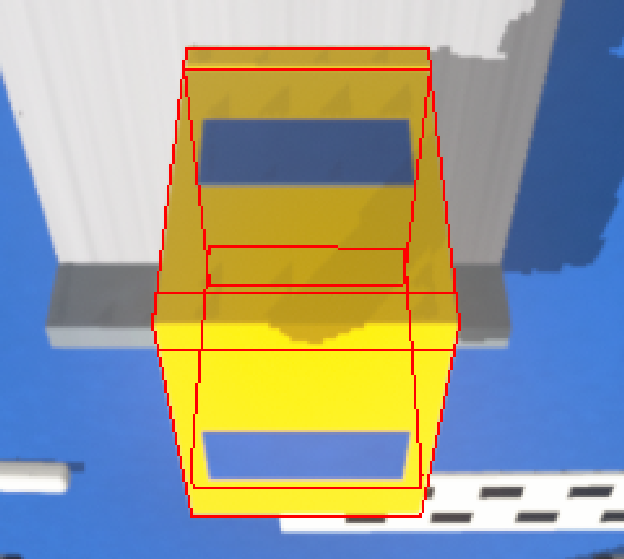

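Run:
```python
from inhand import *
from station import *
psi=-.25; a=list(G(psi,0)); R0=T(501,243.5,0,psi)
goto(list(loc(R0,(55,0,190))),a); wait(.1)
im,c=shot("wrist","pics/w10.png"); np.save("w10.npy",c,allow_pickle=True); print(get_obs()['t'])
k=[k for k in comps(yellow(im),800) if abs(np.where(k)[1].mean()-320)<110 and abs(np.where(k)[0].mean()-240)<130][0]
r=fit([(c,k,win(k))],L,lambda p:T(p[0],p[1],0,p[2]),(501,243.5,-.25)); print(r)
ov=im[:,:,::-1].copy(); MM=T(r[0][0],r[0][1],0,r[0][2])
for b in L: cv2.polylines(ov,[np.round(cv2.convexHull(proj(c,b@MM[:3,:3].T+MM[:3,3]).astype(np.float32))*16).astype(int)],True,(0,0,255),1,shift=4)
cv2.imwrite("pics/w10ov.png",ov)
```

```text
25.925
(array([ 5.01470766e+02,  2.42703950e+02, -2.50031000e-01]), np.float64(0.004720446713104192))
```

View pics/w10ov.png

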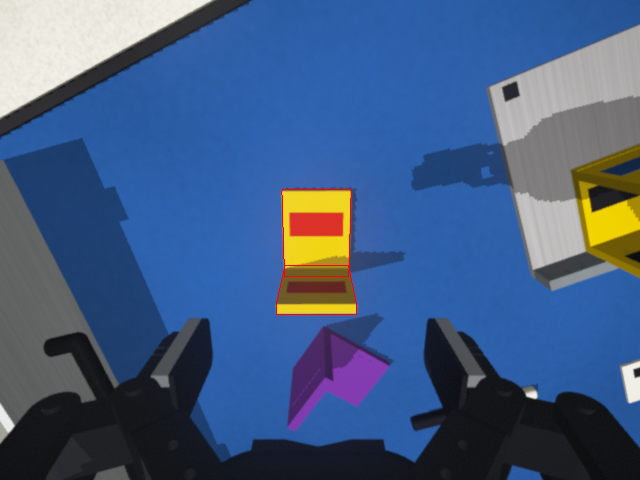

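Run:
```python
from inhand import *
from station import *
psi=-.25; a=list(G(psi,0)); Rt=Rn.from_euler('xyz',a,degrees=True).as_matrix()
d=Rt@[.6,-2.4,0]; Rw=T(501.47,242.70,0,psi); Rr=T(501.47-d[0],242.70-d[1],0,psi)
p=loc(Rr,(4,0,130)); move_l(list(p),a,250); p=loc(Rr,(4,0,38)); move_l(list(p),a,110); wait(.05)
o=get_obs(); print(o['tcp_pos']-p,o['wrist_force'])
grip(50,50); wait(.1); o=get_obs(); print(o['t'],o['grip_width'],o['wrist_force'],o['tcp_pos'])
X0=np.linalg.inv(toolM(o))@Rw; np.save("Xr0.npy",X0)
p=o['tcp_pos'].copy(); p[2]+=175; move_l(list(p),a,200); wait(.25)
o=get_obs(); im=get_image("wrist"); cv2.imwrite("pics/w11.png",im[:,:,::-1]); print(o['t'],o['grip_width'],o['wrist_force'],o['tcp_pos'])
for k in comps(yellow(im),800): print(k.sum(),win(k,0))
```

```text
[1.07266177 0.36239246 1.10127046] [-0.16595686  0.13405718  0.2918814 ]
27.8833 59.30417158088152 [-0.59304338 -0.76626882  4.58007645] [504.10106905 243.23830105  39.10213035]
29.1667 59.15036008322001 [ 0.36199774  0.37622139 -0.94101836] [503.35560234 242.99145931 212.61840606]
5229 (np.int64(569), np.int64(77), np.int64(638), np.int64(202))
36292 (np.int64(226), np.int64(133), np.int64(410), np.int64(394))
```

View pics/w11.png

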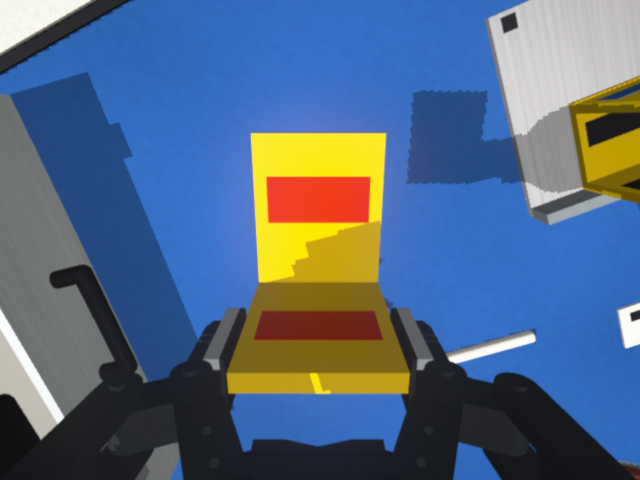

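```bash
cat > plr.py <<'E'
from inhand import *
dl=np.array([.6,-2.4,0])
psi=.132; w15=Rn.from_euler('xyz',G(psi,-np.deg2rad(35)),degrees=True).as_matrix()@dl
blk=T(467.6-w15[0],-31.8-w15[1],8,psi)
def target(Xt,x,dz,y=0):
    M=np.eye(4); M[:3,3]=(x,y,88+dz); Tm=blk@M@np.linalg.inv(Xt)
    return list(Tm[:3,3]),list(Rn.from_matrix(Tm[:3,:3]).as_euler('xyz',degrees=True))
E
python3 - <<'E'
from plr import *
from station import *
X0=np.load("Xr0.npy"); im=cv2.imread("pics/w11.png")[:,:,::-1].copy()
r,X=fit_hand(im,X0,fn="pics/w11ov.png"); print(r[0].round(3),r[1]); print(X0.round(3)); print(X.round(3))
Xt=X.copy(); Xt[:3,:3]=Rn.from_euler('x',r[0][2]).as_matrix()@X0[:3,:3]; Xt[:3,3]-=dl; Xt[0,3]=0
np.save("Xr.npy",Xt); print(Xt.round(3)); print(blk.round(2))
for dz in (80,0):
    p,a=target(Xt,0,dz); print(p,a,solve_ik(p,a))
E
```

```text
[ 0.033  1.459  0.008 -0.467 -0.002] 0.0006894390459549689
[[ 0.0000e+00 -1.0000e+00 -1.0000e-03  1.2160e+00]
 [-1.0000e+00 -0.0000e+00 -2.0000e-03  2.4800e+00]
 [ 2.0000e-03  1.0000e-03 -1.0000e+00  3.9097e+01]
 [ 0.0000e+00  0.0000e+00  0.0000e+00  1.0000e+00]]
[[-2.0000e-03 -1.0000e+00 -1.0000e-03  8.2300e-01]
 [-1.0000e+00  2.0000e-03  6.0000e-03  2.4810e+00]
 [-6.0000e-03  1.0000e-03 -1.0000e+00  4.0878e+01]
 [ 0.0000e+00  0.0000e+00  0.0000e+00  1.0000e+00]]
[[ 0.0000e+00 -1.0000e+00 -1.0000e-03  0.0000e+00]
 [-1.0000e+00 -0.0000e+00  6.0000e-03  4.8810e+00]
 [-6.0000e-03  1.0000e-03 -1.0000e+00  4.0878e+01]
 [ 0.0000e+00  0.0000e+00  0.0000e+00  1.0000e+00]]
[[ 9.9000e-01 -1.3000e-01  0.0000e+00  4.6557e+02]
 [ 1.3000e-01  9.9000e-01  0.0000e+00 -3.1460e+01]
 [ 0.0000e+00  0.0000e+00  1.0000e+00  8.0000e+00]
 [ 0.0000e+00  0.0000e+00  0.0000e+00  1.0000e+00]]
[np.float64(470.6760369362777), np.float64(-30.832134991264127), np.float64(216.8453795253963)] [np.float64(179.63256549916605), np.float64(0.06385857575335614), np.float64(-82.43572754674027)] [-1.22402808e+01 -5.73118287e+00  1.13122685e+02 -6.73620014e-02
  7.29758475e+01  7.02151704e+01]
[np.float64(470.6760369362777), np.float64(-30.832134991264127), np.float64(136.8453795253963)] [np.float64(179.63256549916605), np.float64(0.06385857575335614), np.float64(-82.43572754674027)] [-1.22402808e+01 -1.00319541e-01  1.17059049e+02 -7.20294540e-02
  6.34086264e+01  7.02276906e+01]
```

View pics/w11ov.png

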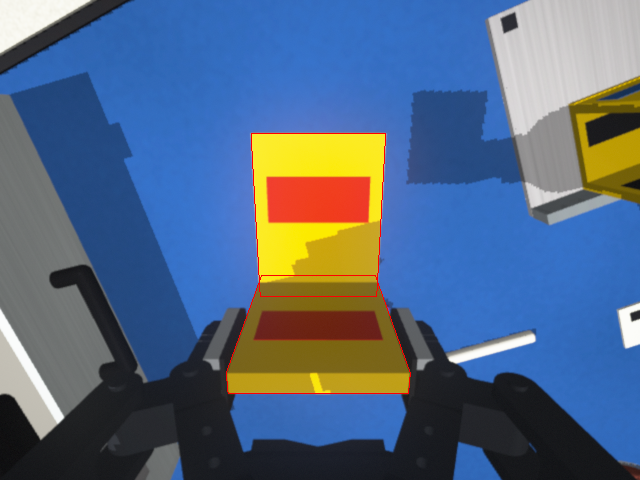

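Run:
```python
from plr import *
from station import *
Xt=np.load("Xr.npy")
p,a=target(Xt,0,80); goto(p,a); p,a=target(Xt,0,10); move_l(p,a,150); wait(.2)
o=get_obs(); print(o['t']); print((np.linalg.inv(blk)@toolM(o)@Xt).round(3))
im=get_image("wrist"); cv2.imwrite("pics/w12.png",im[:,:,::-1]); shot("scene","pics/s12.png")
c=wristcal(get_calibration("wrist"),o['tcp_pos'],o['ee_rot']); d=toolM(o)[:3,:3]@dl
ov=im[:,:,::-1].copy()
F=np.eye(4); F[:3,:3]=Rn.from_euler('y',np.pi).as_matrix(); 
for M,col in ((blk,(0,0,255)),(blk@T(79.9,.2,88,.004)@F,(0,255,0)),(toolM(o)@Xt,(255,0,255))):
    for b in L: cv2.polylines(ov,[np.round(cv2.convexHull(proj(c,b@M[:3,:3].T+M[:3,3]+d).astype(np.float32))*16).astype(int)],True,col,1,shift=4)
cv2.imwrite("pics/w12ov.png",ov)
```

```text
31.1
[[ 1.0000e+00 -0.0000e+00 -3.0000e-03  1.3340e+00]
 [ 0.0000e+00  1.0000e+00  1.0000e-03 -3.1700e-01]
 [ 3.0000e-03 -1.0000e-03  1.0000e+00  9.9482e+01]
 [ 0.0000e+00  0.0000e+00  0.0000e+00  1.0000e+00]]
```

View pics/w12ov.png

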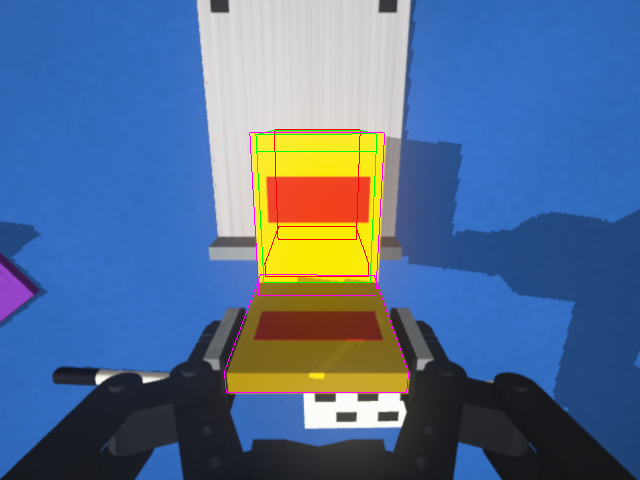

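View pics/s12.png

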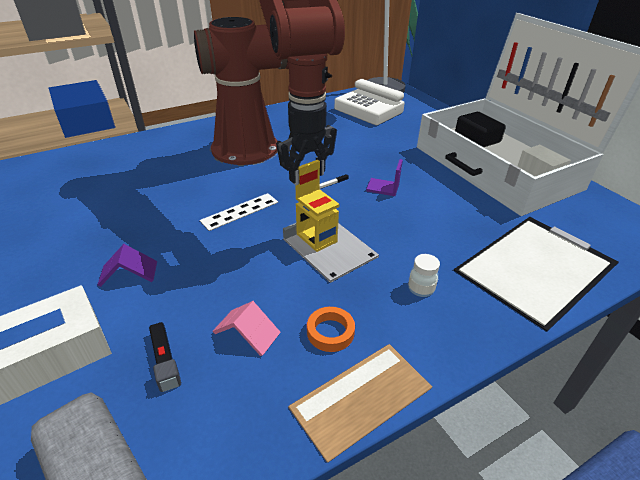

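```bash
python3 - <<'E'
from plr import *
from station import *
Xt=np.load("Xr.npy")
p,a=target(Xt,-.3,3,0); move_l(p,a,60); wait(.1)
def F(n=3):
    f=[]
    for _ in range(n): wait(.015); f.append(get_obs()['wrist_force'])
    return np.mean(f,0)
f0=F(4); dz=3.
while dz>-5:
    dz-=.6; p,a=target(Xt,-.3,dz,0); move_l(p,a,40)
    f=F()-f0; M=np.linalg.inv(blk)@toolM(get_obs())@Xt; print(round(dz,2),f.round(2),M[:3,3].round(2),M[2,0].round(4))
    if f[2]>1.3: break
o=get_obs(); print(o['t']); shot("scene","pics/s13.png"); shot("wrist","pics/w13.png")
E
python3 -c "
import cv2
a=cv2.imread('pics/s13.png')[140:280,240:400]; cv2.imwrite('pics/s13z.png',cv2.resize(a,None,fx=4,fy=4,interpolation=cv2.INTER_CUBIC))"
```

```text
2.4 [-0.52  0.42 -0.88] [-2.700e-01 -1.000e-02  9.043e+01] 0.0001
1.8 [-0.09 -0.08 -0.08] [-3.300e-01  2.000e-02  8.977e+01] -0.0001
1.2 [0.17 0.12 0.01] [-3.100e-01  1.000e-02  8.919e+01] -0.0
0.6 [ 0.16  0.36 -0.13] [-3.300e-01  1.000e-02  8.857e+01] -0.0001
-0.0 [0.3  0.48 0.04] [-3.100e-01 -1.000e-02  8.799e+01] -0.0
-0.6 [ 0.04  0.07 -0.43] [-3.200e-01  1.000e-02  8.737e+01] -0.0001
-1.2 [ 0.07 -0.12 -0.66] [-2.700e-01 -2.000e-02  8.681e+01] 0.0001
-1.8 [-0.91 -0.16  3.  ] [ 1.000e-02 -3.000e-02  8.658e+01] 0.0006
34.0333
```

View pics/s13z.png

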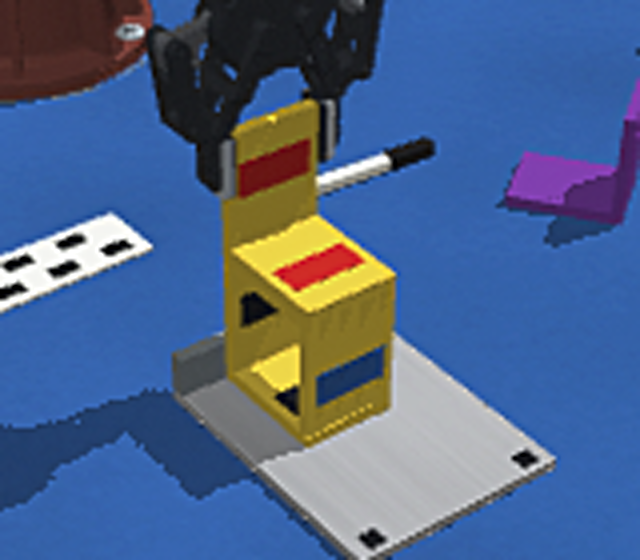

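Run:
```python
from plr import *
from station import *
grip(85); wait(.1); o=get_obs(); print(o['t'],o['grip_width'],o['wrist_force'])
p=o['tcp_pos'].copy(); p[2]+=110; move_l(list(p),None,200)
psi=.132; a=list(G(psi,-np.deg2rad(15))); q=loc(blk,(85,0,0)); q[2]=290; goto(list(q),a); wait(.2)
im,c=shot("wrist","pics/w14.png"); np.save("w14.npy",c,allow_pickle=True); shot("scene","pics/s14.png"); shot("top","pics/t14.png"); print(get_obs()['t'])
a=cv2.imread('pics/s14.png')[140:280,240:400]; cv2.imwrite('pics/s14z.png',cv2.resize(a,None,fx=4,fy=4,interpolation=cv2.INTER_CUBIC))
```

```text
34.6167 85.4442803964434 [-0.23866542 -0.13685327 -0.45001617]
36.1333
```

View pics/w14.png

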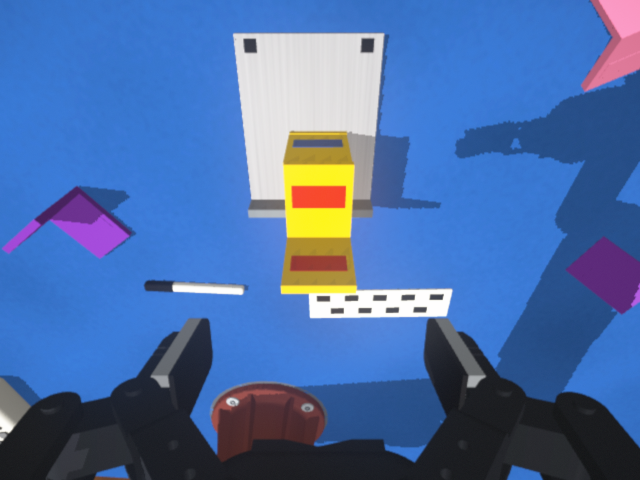

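View pics/s14z.png

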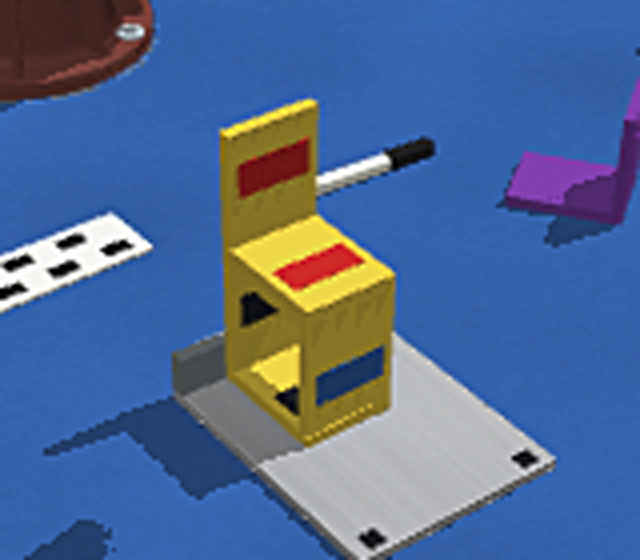

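View pics/t14.png

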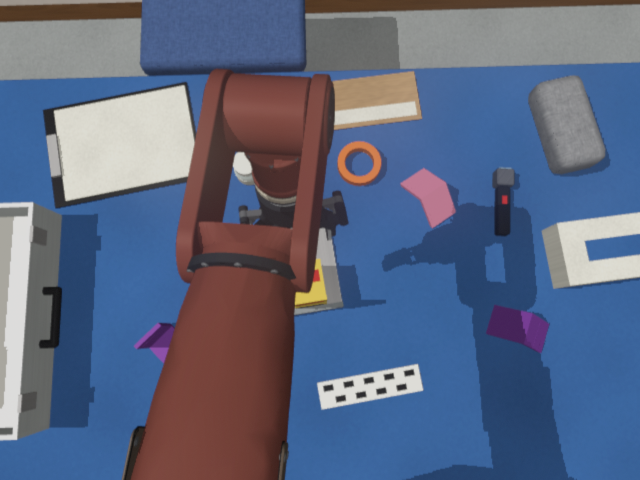

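Run:
```python
from plb import *
import h
from station import get_calibration
F=np.eye(4); F[:3,:3]=Rn.from_euler('y',np.pi).as_matrix()
def Ms(p):
    b=T(p[0],p[1],8,p[2]); return b, b@T(p[3],p[4],88,p[5])@F, b@T(p[6],p[7],88,p[8])
for lab in("wrist","scene"):
    fn,c={"wrist":("pics/w14.png",np.load("w14.npy",allow_pickle=True).item()),"scene":("pics/s14.png",get_calibration("scene"))}[lab]
    im=cv2.imread(fn)[:,:,::-1].copy(); y=yellow(im); 
    hs=cv2.cvtColor(im,cv2.COLOR_RGB2HSV)
    k=[k for k in comps(y,400) if (k[200,320] if lab=="wrist" else k[215,318])][0]; w=win(k); print(lab,w)
    # exclude the tube opening (scene): compare outer silhouette only
    t=cv2.GaussianBlur(k[w[1]:w[3],w[0]:w[2]].astype(np.float32),(0,0),1.)
    def R(p):
        m=np.max([h.render(c,L,M,w) for M in Ms(p)],0)
        return cv2.GaussianBlur(np.maximum(m,ndimage.binary_fill_holes(m>.5)*1.0 if lab=="scene" else 0),(0,0),1.)
    cost=lambda p: np.sum((R(p)-t)**2)/t.sum()+1e-6*np.sum(((p-x00)/[3,3,.03,3,3,.03,3,3,.03])**2)
    x00=x=np.array([466.5,-32,.133,79.5,0,0,0,0,0.])
    for s in (1,-1,.5,-.5):
        r=minimize(cost,x,method='Nelder-Mead',options=dict(initial_simplex=np.vstack([x]+[x+np.eye(9)[i]*s*[3,3,.03,3,3,.03,3,3,.03][i] for i in range(9)]),xatol=.01,fatol=1e-7,maxfev=1500)); x=r.x
    print(x.round(3),r.fun)
im=cv2.imread("pics/w14.png")[:,:,::-1].copy(); c=np.load("w14.npy",allow_pickle=True).item()
from fitw import fit_tray
k=[k for k in comps(yellow(im),400) if k[200,320]][0]; k[:,:]=k&(np.arange(480)[:,None]<225)
t,m=fit_tray(im,c,k,(545,-13,.134),217); print("tray",t)
```

```text
wrist (np.int64(269), np.int64(120), np.int64(367), np.int64(304))
[ 4.66782e+02 -3.20200e+01  1.30000e-01  7.79970e+01  2.56000e-01
  9.00000e-03  2.11600e+00 -6.43000e-01  4.00000e-03] 0.003477675700668057
scene (np.int64(283), np.int64(153), np.int64(350), np.int64(263))
[ 4.63093e+02 -2.79990e+01  1.39000e-01  7.72640e+01 -9.42000e-01
 -3.30000e-02  1.57800e+00 -2.59300e+00  9.00000e-03] 0.0022521827347900284
tray (array([ 5.45955481e+02, -1.29431482e+01,  1.32787648e-01]), np.float64(0.0026249396539328733))
```

```bash
python3 -c "
from station import *
o=get_obs(); print(o['t'],abs(o['qvel']).max()); sign_off()"
```

```text
36.1333 0.6776143534887151
the job is handed in; nothing more can be done
```

The three markers are piled on the tray and I handed the job in at t = 36.1 s. No verdict comes back, so success rests on my own checks.

- **Black:** I slid it about 31 mm back with tilted fingertips and held it against the stop at about 8 N (wrist sensor, roughly zero vertical force). Afterwards the wrist camera put it at about -79 mm in the tray frame, square within 0.001 rad.
- **Blue:** I pinched one leaf by its side edges, set it over the black one until I felt contact, and let go. Right after release its fold was at (79.9, 0.2) mm from the black fold, turned 0.004 rad.
- **Red:** I set it on top until I felt contact, let go and backed the arm clear.
- **Final look:** all three edges line up. The tray moved 0.5–0.7 mm at most by the wrist camera. I saw no sign of the jar, tape, torch or look-alikes being disturbed, though in the last top picture the arm partly hid the jar.

**What disagreed:**
- **Fixed vs wrist cameras:** they differed by about 3 mm in absolute position. I therefore placed everything relative to the black marker, using the wrist camera.
- **Final joint fits:** these are only loosely determined. The wrist picture put blue at x ≈ 78.0 mm and red at (2.1, -0.6) mm. The scene picture put blue at 77.3 mm, turned 0.03 rad, and red at (1.6, -2.6) mm. All of these are within tolerance.
- **First press:** it was also pulling the marker up by about 4 N, so I lowered the tool and held the press again with the lift gone.

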